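# Set the extending jar rack to its tag and close the cam lever

### The arm

A 6-joint arm with a two-finger parallel gripper is mounted at the origin on the work surface. World frame = base frame: x ahead of the robot, y to its left, z up, the work surface at z = 0. Lengths are in mm, angles in rad, forces in N, time in s.
With the tool pointing down it reaches from about 250 to 775 mm from the base axis. Payload 8.9 kg.
Tool frame: the origin (TCP) lies at the very end of the fingers, on their centre line; the grasp point (between the pads) lies 19 mm behind it; z points along the fingers, y is the direction in which the jaws open and shut (so a half turn about z gives the same grasp; the last joint's range is limited). The gripper opens to 85 mm and grips with 20 to 120 N. Pads are 22 mm wide; open, the fingers measure 114 mm over their backs; the gripper's body (76 mm by 85 mm) begins 54 mm behind the grasp point. The pads swing forward as they close: fully open they stand 13 mm farther back than shut.
Start: joints at [1.044, 0.291, -0.153, 1.127, 0, 1.431], TCP at [198.524, 486.016, 231.305] pointing down, gripper open.
Joint ranges: [-2.52, 2.52], [-0.91, 1.74], [-1.3, 1.37], [-1.96, 2.02], [-1.52, 1.47], [-3.14, 3.14]. Speed limits (rad/s): [2.22, 2.22, 2.79, 3.14, 3.14, 3.14].

### API

Orientations are given as a 3x3 rotation matrix whose columns are the frame's x, y, z axes.
In Python, from station import read_state, viewer, r gives the robot as it stands. The module is installed in compiled form; this text tells all that it offers.
- The arm moves only by the tool play_rows, never from a script. Its arguments are lists of equal length, an entry for each row: "fingers": the gripper's target within -1 to 1 (shut at 1, half-way at 0, fully open at -1); "translation": the shift along the world's x, y, z in cm, a list of three; "angular": the turn, a rotation vector about the world's x, y, z in rad, a list of three. In form: {"fingers": [fingers, ...], "translation": [[dx, dy, dz], ...], "angular": [[rx, ry, rz], ...]}. A call has 1 to 12 rows; each row shifts and turns the commanded pose from where the row before left it; what a row does not reach is not made up. A row lasts 1/12 s, in which the tool goes at most 41.7 mm and 7.16 degrees, less where a joint would pass 70% of its speed; a pose out of reach is approached as far as the arm can. A call with a gripper value outside its range is refused whole. The fingers move at their own pace and stop on an object; "newtons" is the grip in N (left out, the last holds). Time passes only in rows, so rows that do not move let the fingers close. It gives the time, the measured TCP pose, the force and the opening at its end, in the units of the state.
- read_state(): the state, without advancing time (a new reading comes with each control period).
- viewer.snapshot(name): name is "side" or "top"; returns the picture (384x512x3 uint8, red, green, blue); there is no depth.
- viewer.camera_info(name): a dict with "fovy" (degrees; the focal length in pixels is half the picture's height over the tangent of half this angle, whatever the lens; pixels are square), "cx", "cy" (the principal point, pixels), "distortion" ([k1, k2, p1, p2, k3] as OpenCV has them; the pictures are not rectified), "R" (3x3) and "t" (3): a world point X has camera coordinates R X + t. Camera axes: x right, y down, z forward; pixel columns grow to the right and rows downward; lengths in mm; the calibration is good to about 2 mm. A picture is of the moment at which its call begins. camera_info takes no time and is no camera call.
- r.sign_off(): hands the job in, once; it reports no verdict.
Trained networks look in the newest picture that a camera, given by its name, has taken for a name from the list of things; names that differ only in an ending like _2 or _b are one class to them, and where a whole thing is asked for, a point or a joint stands for the part that bears it (a point fixed in the world has none). Each returns a list of dicts, best first, with "score" (0 to 1); they miss things now and then, are a little off and sometimes report something else, mostly with a low value. They report only what shows in the picture. A call takes as long as a camera call.
- viewer.search_frame(camera, thing): "box" ([left, top, width, height] in pixels, round what is visible of it).
- viewer.mark_of(camera, thing): "xy" ([column, row] in pixels: a listed point, or the origin of a listed thing).
The state is a dict: "clock": time; "q": joint angles; "dq": joint speeds; "joint_efforts": joint torques, N m; "tcp_pos": TCP position; "eef_rot": TCP orientation; "wrist_force": force on the tool from outside, world axes, zero at the start; "moment": the same for the moment, N m; "width": finger opening in mm.
Only numpy, scipy, OpenCV 4.12 (cv2) and the standard library are available. Lean on these libraries where they do the work, as an engineer would, in place of code of your own. Each camera call takes 0.05 s, during which the arm holds its last target.

### The job

Take the open cam lever on the jar rack's sliding leg and, leaving the lever open, draw the leg out along the rails until its pointer stands level with the brass tag on the scale strip. Then swing the lever fully closed, keeping the pointer at the tag all the while. Finish still gripping the closed lever so that the leg stays at the tag (the cam nut is still loose and a spring would pull the leg back); leave the tag where it is, and the jars and spoon undisturbed.

Things in the scene. Friction and masses are not known exactly. Their poses are not given: they have to be found in the camera images.
- rack: Jar rack fixed to the worktop. Two steel rails (tops 38 mm high) run along its y, at x -40 and +40, y -270 to +260 mm; a wooden deck with jars covers y -272 to -72 (top 52 mm high); the sliding leg rides beyond it, its centre at rack y = its joint value. An aluminium scale strip, 48 mm high, runs along the far side at x +88. Origin on the worktop midway between the rails; +y is the way out, z up.
- leg (a joint): Sliding leg: pale wooden block 124 mm across the rails, 50 mm along them, top 52 mm high, with a steel post that carries the cam lever. Value: metres slid out along rack +y, 0 nearest the deck (stop; it starts there), far stop at 0.18. A spring always pulls it back to the deck with 2.5 to 4 N; friction 0.4 N. Closing the cam does not lock it.
- pointer_tip (a point): Tip of the leg's pointer, a dark steel blade 4 mm wide that sticks out from the leg's far side (rack +x) towards the scale strip, 74.5 mm from the leg's centre, 54 mm high. The point moves with the leg; axes as the rack's.
- tag_mid (a point): Middle of the brass tag on the scale strip: a saddle 22 x 16 x 10 mm with an upright plate, 16 mm wide along the rails, that rises to 76 mm. It lies 90 to 165 mm out (rack y) and is held by stiff friction. Pointer and tag are level when both have the same rack y; the pointer is to stand within the tag's width. Axes as the rack's.
- cam_pivot (a point): On the cam lever's vertical hinge axis, at the leg's centre, 101 mm high; moves with the leg.
- cam_lever (a joint): Angle of the cam lever about its upright hinge: 0 fully closed (stop; arm along rack +y, away from the deck), 1.3 fully open (stop; arm nearly along rack -x). It grows counter-clockwise seen from above. Friction 0.25 N m keeps it where it is left.
- lever_grip (a point): Where to grip the lever's arm: 68 mm from the hinge axis, 101 mm high (mid-height). The arm is a plain steel bar 14 mm wide, 28 mm tall (87 to 115 mm high), from 14 to 94 mm from the axis; its own y axis runs outwards along the arm. 35 mm of free space below the bar.
- lever_bar: The lever's arm itself (same bar); origin on the hinge axis at worktop height, y along the arm outwards, z up.
- jar_a: Clip-top glass jar, 76 mm wide, 120 mm tall, standing on the deck; bystander. Origin at its foot.
- jar_b: Smaller clip-top glass jar, 68 mm wide, 95 mm tall, standing on the deck; bystander. Origin at its foot.
- jar_c: Large clip-top glass jar, 90 mm wide, 160 mm tall, on the worktop to the left; bystander. Origin at its foot.
- spoon: Spoon lying on the worktop near the robot, to its left; bystander.

How it is judged:
By the outcome, as a careful person would: the job done as asked, in the order asked, and still so for the second after the job is handed in, while the arm keeps its last pose, push and grip.
It also fails if it takes over 45 s, if anything falls off the work surface, if the arm or the gripper's body presses on something with over 40 N, if the wrist force passes 120 N, or if a joint passes its speed limit or range.

## Working session

There is one attempt and no reset: what is moved stays moved. The work goes in short steps, Python scripts to look and compute and a tool call to move; the robot and the scene stay as the last step left them, time stands still between calls to the robot, and variables do not carry over. Pictures are saved under pics/ and viewed, and the job is handed in when it is done.

Besides the shell and the picture viewer there is one more tool, called after "Request:" by a JSON object that holds its "api" and its "payload". play_rows: Moves the arm, as the interface text tells. Its arguments: {"type":"object","properties":{"fingers":{"type":"array","items":{"type":"number"}},"translation":{"type":"array","items":{"type":"array","items":{"type":"number"}}},"angular":{"type":"array","items":{"type":"array","items":{"type":"number"}}},"newtons":{"type":"number"}},"required":["fingers","translation","angular"]}

```bash
mkdir -p pics; python3 - <<'E'
from station import read_state, viewer, r
import cv2
s=read_state()
for k in ("clock","q","tcp_pos","eef_rot","width","wrist_force"): print(k,s[k])
for n in ("side","top"):
    im=viewer.snapshot(n); cv2.imwrite(f"pics/{n}0.png",cv2.cvtColor(im,cv2.COLOR_RGB2BGR))
    print(n,viewer.camera_info(n))
    for t in ("rack","pointer_tip","tag_mid","cam_pivot","lever_grip","lever_bar","jar_a","jar_b","jar_c"):
        print(t,viewer.mark_of(n,t)[:2])
print(read_state()["clock"])
E
```

```text
clock 0.0
q [ 1.04368843e+00  2.91289113e-01 -1.54102053e-01  1.12667687e+00
  1.44299196e-05  1.43151300e+00]
tcp_pos [198.3150519  485.65426877 230.73676079]
eef_rot [[-9.25733878e-01  3.78175042e-01 -6.52185152e-04]
 [ 3.78175556e-01  9.25733254e-01 -1.09183302e-03]
 [ 1.90845483e-04 -1.25738730e-03 -9.99999191e-01]]
width 85.34333804470496
wrist_force [ 0.66222173  0.11042552 -1.04982232]
side {'fovy': 50.65125194862699, 'cx': 253.36695709773625, 'cy': 194.51397552693456, 'distortion': array([-0.07672947,  0.        ,  0.        ,  0.        ,  0.        ]), 'R': array([[ 0.94566423,  0.32514038, -0.00170299],
       [ 0.18736214, -0.54920467, -0.81441369],
       [-0.26573407,  0.76984282, -0.5802822 ]]), 't': array([-508.24518657,   23.61688054, 1395.89615487])}
rack [{'xy': [242.8, 251.9], 'score': 0.75}]
pointer_tip [{'xy': [265.2, 247.5], 'score': 0.8}]
tag_mid [{'xy': [286.8, 221.4], 'score': 0.4}]
cam_pivot [{'xy': [241.1, 227.4], 'score': 0.62}]
lever_grip [{'xy': [227.5, 218.3], 'score': 0.57}]
lever_bar [{'xy': [223.4, 269.1], 'score': 0.63}]
jar_a [{'xy': [300.3, 169.8
[... 502 characters left out ...]
     [ 0.13700507,  0.01356513, -0.99047746]]), 't': array([  76.09611734,  497.07376946, 1130.19691064])}
rack [{'xy': [324.0, 183.3], 'score': 0.56}]
pointer_tip [{'xy': [326.2, 153.0], 'score': 0.97}]
tag_mid [{'xy': [269.4, 143.4], 'score': 0.45}]
cam_pivot [{'xy': [327.4, 174.2], 'score': 0.87}]
lever_grip [{'xy': [312.3, 195.0], 'score': 0.63}, {'xy': [377.3, 180.7], 'score': 0.52}]
lever_bar [{'xy': [322.7, 177.6], 'score': 0.54}]
jar_a [{'xy': [375.6, 184.5], 'score': 0.86}, {'xy': [139.2, 159.8], 'score': 0.77}]
jar_b [{'xy': [375.6, 184.5], 'score': 0.86}, {'xy': [139.2, 159.8], 'score': 0.77}]
jar_c [{'xy': [375.6, 184.5], 'score': 0.86}, {'xy': [139.2, 159.8], 'score': 0.77}]
1.0
```

```bash
python3 - <<'E'
import cv2
for n,c in (("side",(150,110,350,320)),("top",(220,90,460,270))):
    im=cv2.imread(f"pics/{n}0.png"); x0,y0,x1,y1=c
    cv2.imwrite(f"pics/{n}0c.png",cv2.resize(im[y0:y1,x0:x1],None,fx=2.8 if n=='side' else 3.2,fy=2.8 if n=='side' else 3.2,interpolation=cv2.INTER_CUBIC))
E
```

```text
(no output)
```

View pics/side0.png

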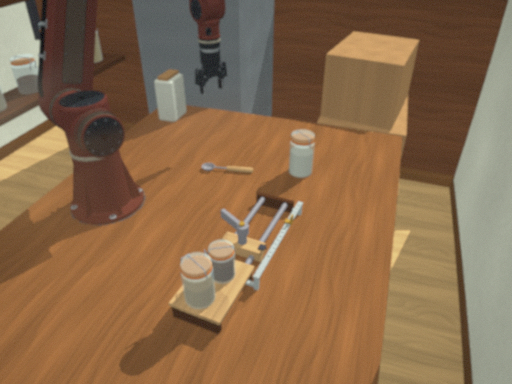

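View pics/top0.png

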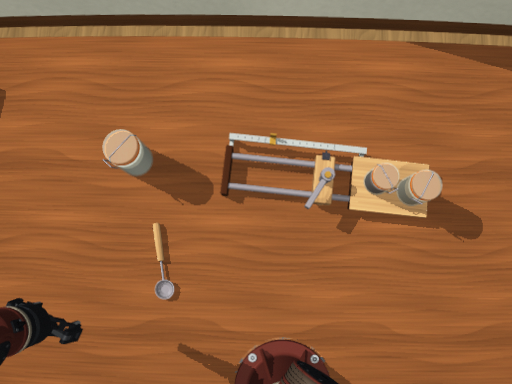

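View pics/side0c.png

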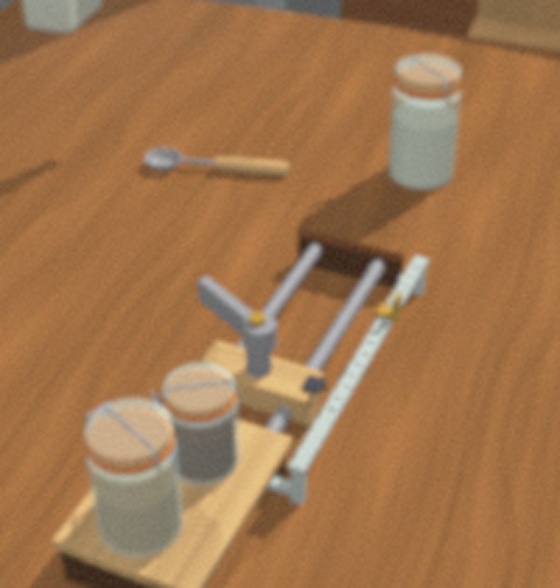

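View pics/top0c.png

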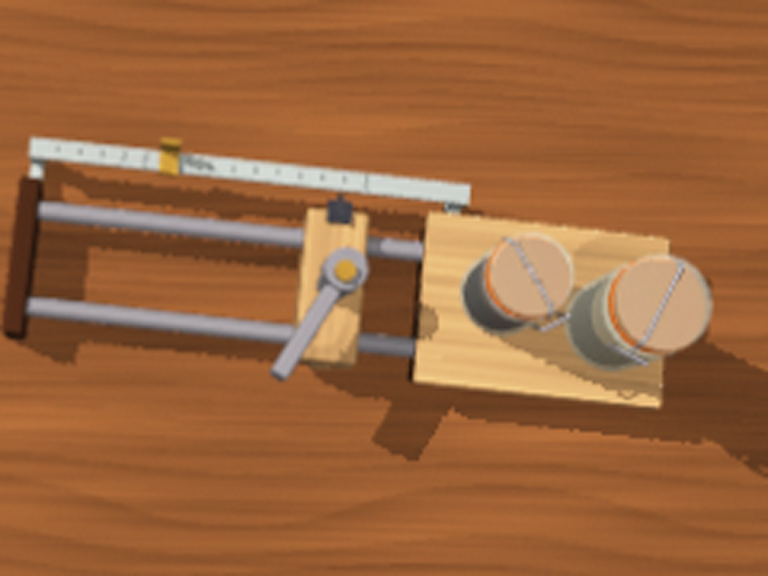

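```bash
cat > h.py <<'E'
import numpy as np, cv2
from station import viewer
def cam(n):
    i=viewer.camera_info(n); f=192/np.tan(np.radians(i["fovy"])/2)
    K=np.array([[f,0,i["cx"]],[0,f,i["cy"]],[0,0,1]]); return K,np.array(i["distortion"]),np.array(i["R"]),np.array(i["t"])
def atz(n,uv,z):
    K,d,R,t=cam(n); p=cv2.undistortPoints(np.array([[uv]],float),K,d)[0,0]
    D=R.T@np.array([p[0],p[1],1]); C=-R.T@t; return C+D*(z-C[2])/D[2]
def proj(n,X):
    K,d,R,t=cam(n); return cv2.projectPoints(np.array(X,float).reshape(-1,3),cv2.Rodrigues(R)[0],t,K,d)[0].reshape(-1,2)
def rackw(p,P):  # p=[x,y,yaw]; yaw = rotation of rack axes
    c,s=np.cos(p[2]),np.sin(p[2]); P=np.atleast_2d(P).astype(float)
    return np.c_[p[0]+c*P[:,0]-s*P[:,1],p[1]+s*P[:,0]+c*P[:,1],P[:,2]]
E
python3 - <<'E'
from h import *
from scipy.optimize import least_squares
tc=lambda u,v:((u+.5)/3.2-.5+220,(v+.5)/3.2-.5+90)
sc=lambda u,v:((u+.5)/2.8-.5+150,(v+.5)/2.8-.5+110)
top={ (-62,25,52):(299,360),(62,25,52):(308,208),(62,-25,52):(367,212),(-62,-25,52):(357,365),(0,0,118):(346,270)}
obs=[("top",k,tc(*v)) for k,v in top.items()]
# marks by nets
obs+=[("top",(74.5,0,54),(326.2,153.0)),("side",(74.5,0,54),(265.2,247.5)),("top",(0,0,101),(327.4,174.2)),("side",(0,0,101),(241.1,227.4))]
obs+=[("side",(0,0,118),sc(257,317))]
def f(p): return np.concatenate([(proj(n,rackw(p,k))[0]-uv) for n,k,uv in obs])
s=least_squares(f,[430,-90,0.05],loss='soft_l1'); p=s.x; print(p); print(f(p).reshape(-1,2).round(1))
c,sn=np.cos(p[2]),np.sin(p[2])
def tor(X): d=X[:2]-p[:2]; return np.array([c*d[0]+sn*d[1],-sn*d[0]+c*d[1]])
for nm,uv,z in (("deck fl",(428,212),52),("deck nl",(414,381),52),("deck fr",(668,238),52),("deck nr",(660,407),52),("strip L",(31,138),48),("strip R",(470,185),48),("strip Rn",(470,207),48),("leverend",(280,376),115),("tag topfar",(171,139),76),("tag topnear",(171,172),58),("tag near L",(161,172),58),("tagnear R",(181,174),58)):
    print(nm,tor(atz("top",tc(*uv),z)).round(1), atz("top",tc(*uv),z).round(1))
for nm,uv,z in (("lever end side",(206,283),115),("tag side top",(398,295),76),("tag side mid",(388,311),58)):
    print(nm,tor(atz("side",sc(*uv),z)).round(1))
np.save("p.npy",p)
im=cv2.imread("pics/top0.png"); 
E
```

```text
[ 5.35135628e+02 -9.52482243e+01 -6.55436700e-02]
[[-0.8  0. ]
 [-0.2 -0. ]
 [ 0.6  0.4]
 [ 0.6  0.2]
 [-0.1  0.4]
 [-0.5 -2.4]
 [ 0.9  0.6]
 [-0.7  1.5]
 [ 0.2  1.1]
 [-0.3  0.8]]
deck fl [ 67.5 -72.7] [ 597.7 -172.2   52. ]
deck nl [-70.5 -69.5] [ 460.2 -159.9   52. ]
deck fr [  64. -270.] [ 581.3 -368.8   52. ]
deck nr [ -74.2 -268.2] [ 443.5 -358.    52. ]
strip L [101.6 253. ] [653.1 150.6  48. ]
strip R [  94.  -106.6] [ 622.  -207.8   48. ]
strip Rn [  75.7 -107.5] [ 603.6 -207.5   48. ]
leverend [-83.3  43.6] [454.9 -46.3 115. ]
tag topfar [102.7 139.5] [646.8  37.2  76. ]
tag topnear [ 80.5 137. ] [624.4  36.2  58. ]
tag near L [ 79.8 145. ] [624.2  44.3  58. ]
tagnear R [ 79.5 128.9] [622.9  28.1  58. ]
lever end side [-73.   36.7]
tag side top [101.4 141.2]
tag side mid [ 94.  132.8]
```

```bash
cat > fit.py <<'E'
from h import *
from scipy.optimize import least_squares
tc=lambda u,v:((u+.5)/3.2-.5+220,(v+.5)/3.2-.5+90)
sc=lambda u,v:((u+.5)/2.8-.5+150,(v+.5)/2.8-.5+110)
O=[((-62,25,52),(299,360)),((62,25,52),(308,208)),((62,-25,52),(367,212)),((-62,-25,52),(357,365)),((0,0,118),(346,270))]
D=[((1,-72,52),(428,212)),((-1,-72,52),(414,381)),((1,-272,52),(668,238)),((-1,-272,52),(660,407))]
def f(p):
    e=[proj("top",rackw(p[:3],k))[0]-tc(*v) for k,v in O]
    e+=[proj("top",rackw(p[:3],(k[0]*p[3],k[1],k[2])))[0]-tc(*v) for k,v in D]
    g=[proj("top",rackw(p[:3],(88+s*p[4],p[k],48)))[0]-tc(*v) for s,k,v in ((1,5,(31,138)),(1,6,(470,185)),(-1,6,(470,207)))]
    return np.concatenate(e+g)
s=least_squares(f,[535,-95,-.08,70,10,253,-107],loss='soft_l1'); p=s.x; print(p.round(3)); print(f(p).reshape(-1,2).round(1))
np.save("p.npy",p[:3]); p=p[:3]
c,sn=np.cos(p[2]),np.sin(p[2])
def tor(X): d=X[:2]-p[:2]; return np.array([c*d[0]+sn*d[1],-sn*d[0]+c*d[1]])
for nm,uv,z in (("leverend",(280,376),115),("tag topfar",(171,139),76),("tag near L",(161,172),58),("tagnear R",(181,174),58)):
    X=tor(atz("top",tc(*uv),z)); print(nm,X.round(1),np.arctan2(-X[0],X[1]))
for nm,uv,z in (("lever end side",(206,283),115),("tag side top",(398,295),76),("tag side mid",(388,311),58)):
    X=tor(atz("side",sc(*uv),z)); print(nm,X.round(1),np.arctan2(-X[0],X[1]))
a=1.11
print("grip",rackw(p,(-68*np.sin(a),68*np.cos(a),101)), "arm dir ang",np.pi/2+a+p[2])
print("jar_c", atz("top",(140,160),0), "jar_b..",tor(atz("top",(375.6,184.5),52)))
E
python3 fit.py
```

```text
[ 5.35135e+02 -9.42590e+01 -8.40000e-02  6.90770e+01  9.14500e+00
  2.53814e+02 -1.06539e+02]
[[-1.6 -0.2]
 [-0.2 -0.1]
 [ 0.6  0.6]
 [-0.2  0.3]
 [-0.5  0.4]
 [-0.2 -0.1]
 [ 0.1 -0. ]
 [ 0.8  0. ]
 [ 0.6 -0. ]
 [ 0.  -0. ]
 [ 0.3 -0.4]
 [-0.2 -0.4]]
leverend [-84.   41.1] 1.1158802780583499
tag topfar [100.3 140.3] -0.6205067687461436
tag near L [ 77.2 145.5] -0.4880526163148107
tagnear R [ 77.3 129.3] -0.5387313106879752
lever end side [-73.5  34.4] 1.1333556203839972
tag side top [ 99. 142.] -0.6086754063145838
tag side mid [ 91.6 133.5] -0.60162918772387
grip [[476.96142045 -59.04712663 101.        ]] arm dir ang 2.5972953281821924
jar_c [586.0232407 394.5918695   0.       ] jar_b.. [   0.27057174 -135.09474898]
```

Request:
{"api": "play_rows", "payload": {"fingers": [-1, -1, -1, -1, -1, -1, -1, -1, -1, -1, -1, -1], "translation": [[1.55, -3.03, 0], [1.55, -3.03, 0], [1.55, -3.03, 0], [1.55, -3.03, 0], [1.55, -3.03, 0], [1.55, -3.03, 0], [1.55, -3.03, 0], [1.55, -3.03, 0], [1.55, -3.03, 0], [1.55, -3.03, 0], [1.55, -3.03, 0], [1.55, -3.03, 0]], "angular": [[0, 0, -0.012], [0, 0, -0.012], [0, 0, -0.012], [0, 0, -0.012], [0, 0, -0.012], [0, 0, -0.012], [0, 0, -0.012], [0, 0, -0.012], [0, 0, -0.012], [0, 0, -0.012], [0, 0, -0.012], [0, 0, -0.012]], "newtons": 60}}

```text
clock: 2.0
tcp_pos: [385.0, 120.8, 231.6]
eef_rot: [[-0.862, 0.508, 0.001], [0.508, 0.862, 0.0], [-0.001, 0.0, -1.0]]
wrist_force: [1.1, 0.4, -0.7]
width: 85.5
```

Request:
{"api": "play_rows", "payload": {"fingers": [-1, -1, -1, -1, -1, -1, -1, -1, -1, -1], "translation": [[1.32, -2.58, -0.5], [1.32, -2.58, -0.5], [1.32, -2.58, -0.8], [1.32, -2.58, -0.8], [1.32, -2.58, -0.8], [1.32, -2.58, -0.8], [1.35, -2.6, -0.8], [0, 0, -1.5], [0, 0, -1.5], [0, 0, 0]], "angular": [[0, 0, 0], [0, 0, 0], [0, 0, 0], [0, 0, 0], [0, 0, 0], [0, 0, 0], [0, 0, 0], [0, 0, 0], [0, 0, 0], [0, 0, 0]]}}

```text
clock: 2.83
tcp_pos: [475.7, -58.5, 148.9]
eef_rot: [[-0.861, 0.508, -0.004], [0.508, 0.861, 0.001], [0.004, -0.001, -1.0]]
wrist_force: [-0.9, -0.2, 0.4]
width: 85.9
```

```bash
cat > look.py <<'E'
import sys,cv2
from station import viewer,read_state
k=sys.argv[1]
for n,c,f in (("side",(150,110,350,320),2.8),("top",(220,90,460,270),3.2)):
    im=cv2.cvtColor(viewer.snapshot(n),cv2.COLOR_RGB2BGR); cv2.imwrite(f"pics/{n}{k}_full.png",im); x0,y0,x1,y1=c
    cv2.imwrite(f"pics/{n}{k}.png",cv2.resize(im[y0:y1,x0:x1],None,fx=f,fy=f,interpolation=cv2.INTER_CUBIC))
s=read_state(); print(s["clock"],s["tcp_pos"],s["q"].round(3),s["wrist_force"],s["width"])
E
python3 look.py 1
```

```text
2.9333 [476.84534602 -58.2692606  151.31868689] [-0.274  0.272 -0.403  0.897 -0.     0.258] [ 0.3144056   0.61739207 -0.47029066] 85.45145033848438
```

View pics/top1.png

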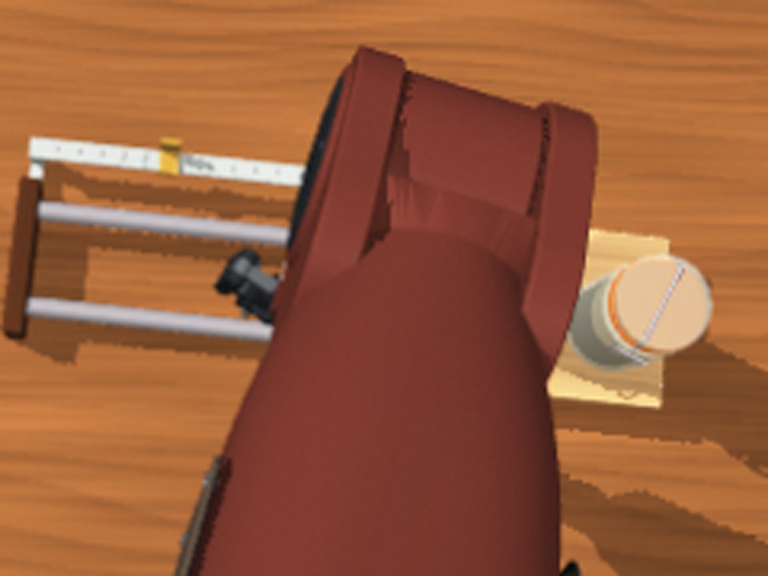

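View pics/side1.png

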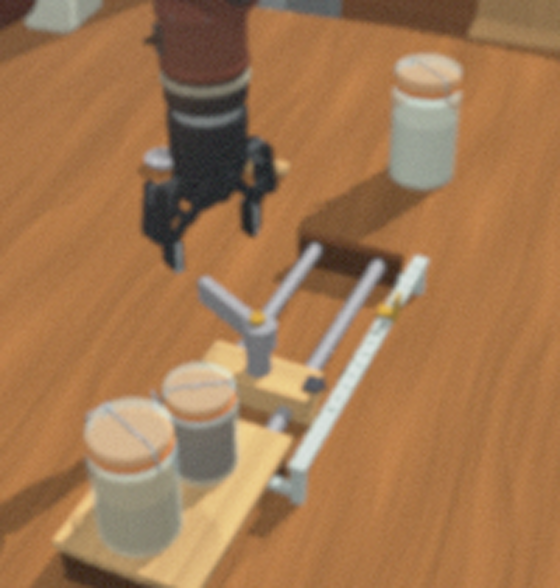

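The side view shows the open fingers (tips near crop 173,265 and 252,230) straddling the lever's arm and above it. From the top, the arm hides the leg. The jars and tag have not moved, so I'm going down.

Request:
{"api": "play_rows", "payload": {"fingers": [-1, -1, -1, -1, -1, -1, -1, -1], "translation": [[0, 0, -1.2], [0, 0, -1.2], [0, 0, -1.2], [0, 0, -1.2], [0, 0, -1.0], [0, 0, -0.7], [0, 0, -0.4], [0, 0, 0]], "angular": [[0, 0, 0], [0, 0, 0], [0, 0, 0], [0, 0, 0], [0, 0, 0], [0, 0, 0], [0, 0, 0], [0, 0, 0]]}}

```text
clock: 3.6
tcp_pos: [477.2, -58.2, 82.3]
eef_rot: [[-0.862, 0.507, -0.0], [0.507, 0.862, 0.0], [0.0, -0.0, -1.0]]
wrist_force: [-0.1, -0.7, -0.1]
width: 85.5
```

```bash
python3 look.py 2
```

```text
3.7 [477.64611523 -58.40102375  82.91134037] [-0.274  0.352 -0.498  0.72  -0.     0.258] [-0.59088524  0.11563316 -0.74791133] 85.4056343854413
```

View pics/side2.png

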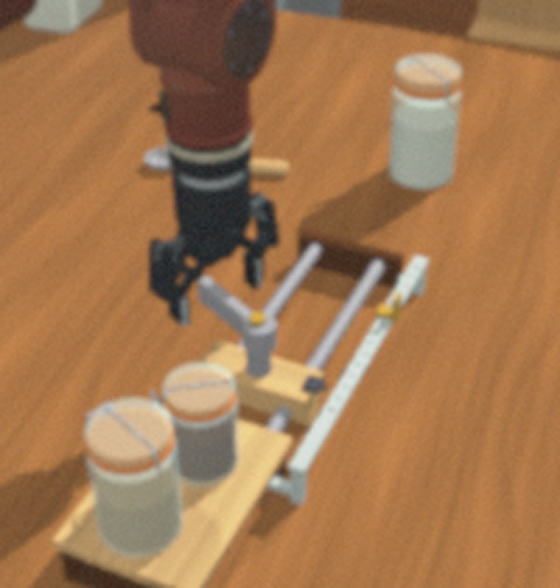

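The fingers stand either side of the bar's outer part (bar end near crop 206,285). Closing now.

Request:
{"api": "play_rows", "payload": {"fingers": [1, 1, 1, 1, 1, 1, 1, 1, 1, 1, 1, 1], "translation": [[0, 0, 0], [0, 0, 0], [0, 0, 0], [0, 0, 0], [0, 0, 0], [0, 0, 0], [0, 0, 0], [0, 0, 0], [0, 0, 0], [0, 0, 0], [0, 0, 0], [0, 0, 0]], "angular": [[0, 0, 0], [0, 0, 0], [0, 0, 0], [0, 0, 0], [0, 0, 0], [0, 0, 0], [0, 0, 0], [0, 0, 0], [0, 0, 0], [0, 0, 0], [0, 0, 0], [0, 0, 0]], "newtons": 60}}

```text
clock: 4.7
tcp_pos: [477.0, -58.7, 82.4]
eef_rot: [[-0.862, 0.508, -0.0], [0.508, 0.862, -0.001], [0.0, -0.001, -1.0]]
wrist_force: [-3.2, -2.0, 6.3]
width: 13.4
```

```bash
python3 look.py 3
```

```text
4.8 [476.9806326  -58.72491608  82.45637076] [-0.274  0.353 -0.499  0.72  -0.001  0.258] [-2.78852503 -2.65601723  5.29829595] 12.757946087607737
```

View pics/side3.png

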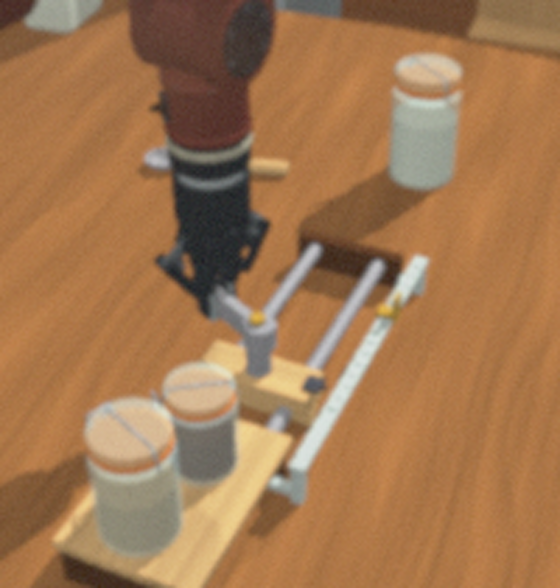

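The bar is held (width 13 mm) and the leg hasn't moved. I'll draw it about 120 mm along the rails and then look.

Request:
{"api": "play_rows", "payload": {"fingers": [1, 1, 1, 1, 1, 1, 1, 1, 1, 1, 1, 1], "translation": [[0.04, 0.5, 0], [0.084, 1.0, 0], [0.1, 1.2, 0], [0.1, 1.2, 0], [0.1, 1.2, 0], [0.1, 1.2, 0], [0.1, 1.2, 0], [0.1, 1.2, 0], [0.1, 1.2, 0], [0.1, 1.2, 0], [0.07, 0.8, 0], [0, 0, 0]], "angular": [[0, 0, 0], [0, 0, 0], [0, 0, 0], [0, 0, 0], [0, 0, 0], [0, 0, 0], [0, 0, 0], [0, 0, 0], [0, 0, 0], [0, 0, 0], [0, 0, 0], [0, 0, 0]]}}

```text
clock: 5.8
tcp_pos: [487.6, 61.8, 82.5]
eef_rot: [[-0.862, 0.506, 0.001], [0.506, 0.862, 0.0], [-0.0, 0.001, -1.0]]
wrist_force: [-0.1, -3.1, 5.1]
width: 13.3
```

```bash
python3 look.py 4; python3 - <<'E'
from station import viewer
for n in ("side","top"):
  for t in ("pointer_tip","tag_mid","cam_pivot"): print(n,t,viewer.mark_of(n,t)[:2])
E
```

```text
5.9 [487.45752406  60.64999156  82.46176418] [-0.025  0.369 -0.472  0.729 -0.     0.506] [-0.12226108 -3.43448555  5.25842655] 12.965128210193923
side pointer_tip [{'xy': [281.8, 224.4], 'score': 0.7}]
side tag_mid [{'xy': [283.4, 220.4], 'score': 0.51}]
side cam_pivot [{'xy': [260.9, 199.9], 'score': 0.83}, {'xy': [297.5, 169.9], 'score': 0.58}]
top pointer_tip []
top tag_mid []
top cam_pivot []
```

View pics/side4.png

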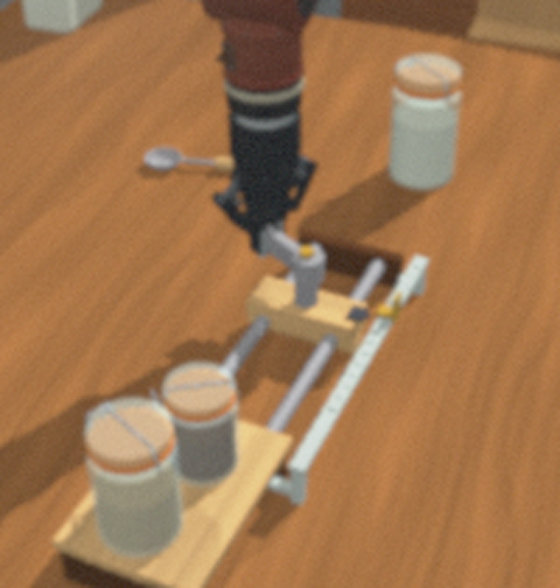

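View pics/top4.png

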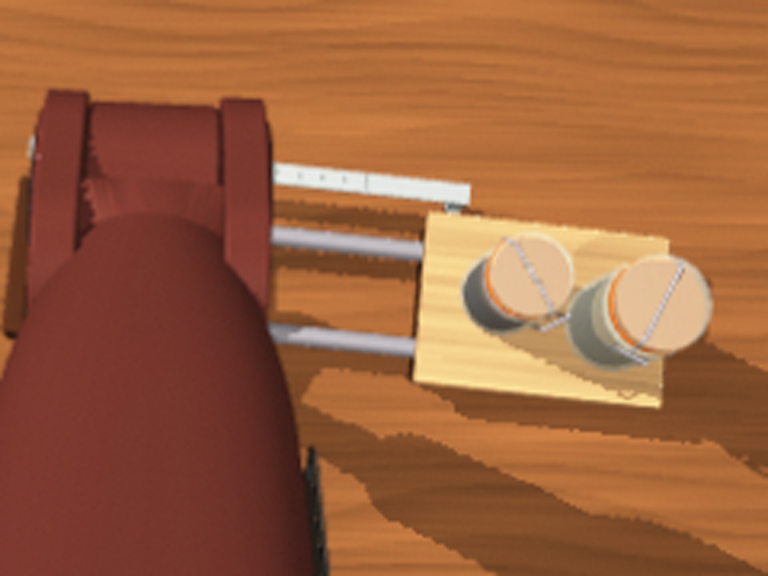

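```bash
cat > zoom.py <<'E'
import sys; from h import *
k,y,ty=sys.argv[1],float(sys.argv[2]),float(sys.argv[3]); p=np.load("p.npy")
im=cv2.imread(f"pics/side{k}_full.png"); x0,y0,w,h,S=250,185,64,56,12
big=cv2.resize(im[y0:y0+h,x0:x0+w],None,fx=S,fy=S,interpolation=cv2.INTER_CUBIC)
def d(P,col):
    uv=(proj("side",rackw(p,P))+.5-[x0,y0])*S; cv2.polylines(big,[uv.round().astype(int)],False,col,1)
hh=lambda yy:[(62,yy-2,54),(74.5,yy-2,54),(74.5,yy+2,54),(62,yy+2,54)]
d(hh(y),(255,0,255))
d([(-62,y+25,52),(62,y+25,52),(62,y-25,52),(-62,y-25,52),(-62,y+25,52)],(255,255,0))
for q in(-8,8): d([(74.5,ty+q,48),(97,ty+q,48),(97,ty+q,76)],(0,255,0))
d([(97,ty-8,76),(97,ty+8,76)],(0,255,0))
d([(80,-50,48),(80,253,48)],(0,0,255))
cv2.imwrite(f"pics/z{k}.png",big[:600,:800])
E
python3 zoom.py 4 120 138
```

```text
(no output)
```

View pics/z4.png

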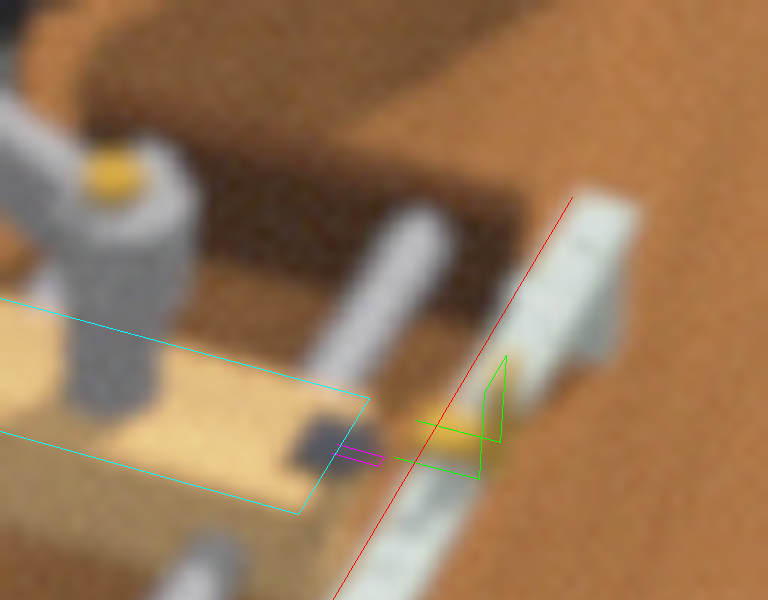

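```bash
python3 - <<'E'
from h import *
p=np.load("p.npy"); ty=138
out=[]
for n,f,(x0,y0,w,h) in (("top","pics/top0_full.png",(255,125,32,32)),("side","pics/side4_full.png",(275,200,32,32))):
    im=cv2.imread(f if n=="side" else "pics/top0.png"); S=12
    big=cv2.resize(im[y0:y0+h,x0:x0+w],None,fx=S,fy=S,interpolation=cv2.INTER_CUBIC); raw=big.copy()
    def d(P,col):
        uv=(proj(n,rackw(p,P))+.5-[x0,y0])*S; cv2.polylines(big,[uv.round().astype(int)],False,col,1)
    for z in (48,58):
        d([(77,ty-8,z),(99,ty-8,z),(99,ty+8,z),(77,ty+8,z),(77,ty-8,z)],(0,255,0) if z==58 else (255,0,255))
    for x in (95,): d([(x,ty-8,58),(x,ty-8,76),(x,ty+8,76),(x,ty+8,58)],(255,255,0))
    d([(79,60,48),(79,250,48)],(0,0,255)); d([(97,60,48),(97,250,48)],(0,0,255))
    out.append(np.hstack([raw,big]))
for n,o in zip("ts",out): cv2.imwrite(f"pics/tagz_{n}.png",o)
E
```

```text
(no output)
```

View pics/tagz_t.png

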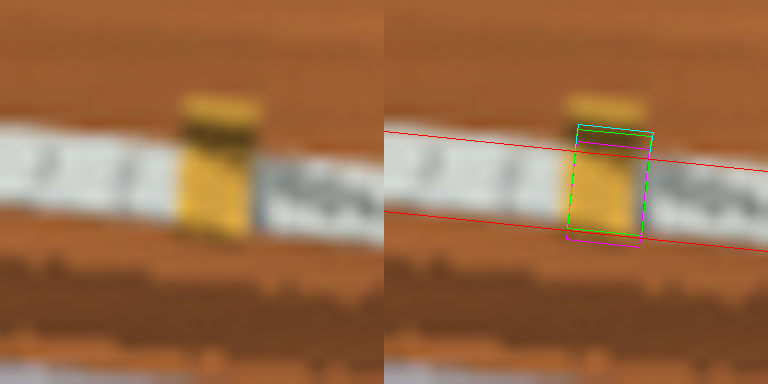

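View pics/tagz_s.png

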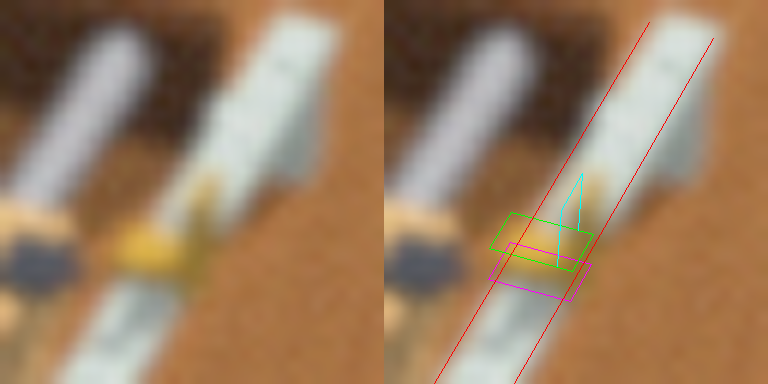

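Seen from above, the tag centre is about 139 mm out, and the pull so far has brought the pointer to about 120. About 20 mm remain.

Request:
{"api": "play_rows", "payload": {"fingers": [1, 1, 1, 1, 1, 1], "translation": [[0.04, 0.5, 0], [0.05, 0.6, 0], [0.05, 0.6, 0], [0.03, 0.3, 0], [0, 0, 0], [0, 0, 0]], "angular": [[0, 0, 0], [0, 0, 0], [0, 0, 0], [0, 0, 0], [0, 0, 0], [0, 0, 0]]}}

```text
clock: 6.7
tcp_pos: [489.2, 81.0, 82.4]
eef_rot: [[-0.862, 0.507, 0.001], [0.507, 0.862, 0.0], [-0.0, 0.0, -1.0]]
wrist_force: [-0.1, -3.5, 5.5]
width: 13.0
```

```bash
python3 look.py 5; python3 zoom.py 5 139.5 139.5
```

```text
6.8 [489.21784936  80.88485265  82.43351419] [ 0.016  0.377 -0.46   0.733  0.     0.548] [ 0.61398719 -4.29158031  5.54258004] 13.351606417737017
```

View pics/z5.png

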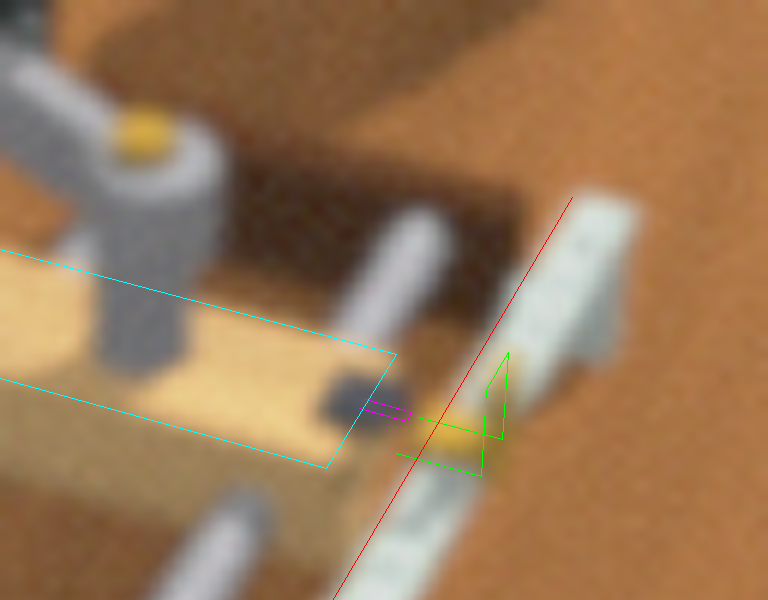

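```bash
cp pics/side0.png pics/side0_full.png; python3 - <<'E'
from h import *
p=np.load("p.npy")
outs=[]
for k,y in ((0,0),(5,139.5)):
    im=cv2.imread(f"pics/side{k}_full.png")
    c=proj("side",rackw(p,(74.5,y,54)))[0]; x0,y0=(c-[18,16]).round().astype(int); w,h,S=36,32,11
    big=cv2.resize(im[y0:y0+h,x0:x0+w],None,fx=S,fy=S,interpolation=cv2.INTER_CUBIC)
    def d(P,col):
        uv=(proj("side",rackw(p,P))+.5-[x0,y0])*S; cv2.polylines(big,[uv.round().astype(int)],False,col,1)
    d([(62,y-2,54),(74.5,y-2,54),(74.5,y+2,54),(62,y+2,54)],(255,0,255))
    d([(-62,y+25,52),(62,y+25,52),(62,y-25,52),(-62,y-25,52),(-62,y+25,52)],(255,255,0))
    if y>0:
        for z in (48,58): d([(77,y-8,z),(99,y-8,z),(99,y+8,z),(77,y+8,z),(77,y-8,z)],(0,255,0))
        d([(74.5,y,54),(88,y,58)],(0,0,255))
    outs.append(big)
cv2.imwrite("pics/cmp.png",np.hstack(outs))
E
```

```text
(no output)
```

View pics/cmp.png

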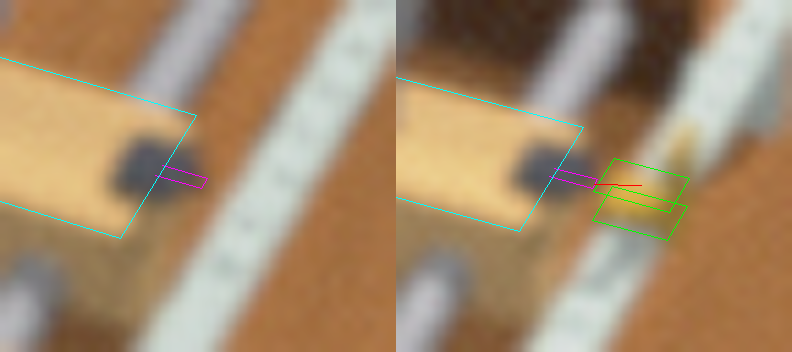

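Pointer and tag agree to about 1 mm, with the same overlay offset at joint 0 and here. Next I'll work out the swing arc about the hinge.

```bash
python3 - <<'E'
import numpy as np
P=np.array([547.3,45.5]); T=np.array([489.2,80.9]); rel=T-P; a0=np.arctan2(rel[1],rel[0]); r=np.hypot(*rel); print(a0,r)
th=[0]+list(np.cumsum([.03]+[.05]*21+[.03])); pr=T
for i,t in enumerate(th[1:]):
    q=P+r*np.array([np.cos(a0-t),np.sin(a0-t)]); print(i+1,round(t,3),((q-pr)/10).round(3),q.round(1)); pr=q
E
```

```text
2.594367107667987 68.03506448883543
1 0.03 [0.109 0.173] [490.3  82.6]
2 0.08 [0.193 0.28 ] [492.2  85.4]
3 0.13 [0.206 0.27 ] [494.3  88.1]
4 0.18 [0.22 0.26] [496.5  90.7]
5 0.23 [0.232 0.248] [498.8  93.2]
6 0.28 [0.245 0.236] [501.2  95.6]
7 0.33 [0.256 0.224] [503.8  97.8]
8 0.38 [0.267 0.211] [506.5  99.9]
9 0.43 [0.277 0.197] [509.2 101.9]
10 0.48 [0.287 0.183] [512.1 103.7]
11 0.53 [0.295 0.169] [515.1 105.4]
12 0.58 [0.303 0.154] [518.1 107. ]
13 0.63 [0.311 0.138] [521.2 108.3]
14 0.68 [0.317 0.123] [524.4 109.6]
15 0.73 [0.323 0.107] [527.6 110.6]
16 0.78 [0.328 0.09 ] [530.9 111.5]
17 0.83 [0.332 0.074] [534.2 112.3]
18 0.88 [0.335 0.057] [537.6 112.8]
19 0.93 [0.338 0.04 ] [540.9 113.2]
20 0.98 [0.339 0.023] [544.3 113.5]
21 1.03 [0.34  0.006] [547.7 113.5]
22 1.08 [ 0.34  -0.011] [551.1 113.4]
23 1.11 [ 0.204 -0.015] [553.2 113.3]
```

Request:
{"api": "play_rows", "payload": {"fingers": [1, 1, 1, 1, 1, 1, 1, 1, 1, 1, 1, 1], "translation": [[0.109, 0.173, 0], [0.193, 0.28, 0], [0.206, 0.27, 0], [0.22, 0.26, 0], [0.232, 0.248, 0], [0.245, 0.236, 0], [0.256, 0.224, 0], [0.267, 0.211, 0], [0.277, 0.197, 0], [0.287, 0.183, 0], [0.295, 0.169, 0], [0, 0, 0]], "angular": [[0, 0, -0.03], [0, 0, -0.05], [0, 0, -0.05], [0, 0, -0.05], [0, 0, -0.05], [0, 0, -0.05], [0, 0, -0.05], [0, 0, -0.05], [0, 0, -0.05], [0, 0, -0.05], [0, 0, -0.05], [0, 0, 0]]}}

```text
clock: 7.8
tcp_pos: [515.0, 105.6, 82.4]
eef_rot: [[-0.485, 0.874, 0.0], [0.874, 0.485, 0.0], [0.0, 0.0, -1.0]]
wrist_force: [-0.0, -3.6, 6.8]
width: 13.6
```

```bash
python3 look.py 6; python3 zoom.py 6 139.5 139.5; python3 -c "
from station import read_state
s=read_state();print(s['eef_rot'],s['moment'])"
```

```text
7.9 [514.92957465 105.43639356  82.41901704] [ 0.063  0.425 -0.381  0.765  0.     1.124] [ 0.40150832 -3.84599574  6.32661383] 13.15374450215238
[[-4.87464410e-01  8.73142828e-01  2.25121594e-04]
 [ 8.73142856e-01  4.87464381e-01  1.73146817e-04]
 [ 4.14431426e-05  2.80966222e-04 -9.99999960e-01]] [-0.72992038 -0.04773632 -0.36331668]
```

View pics/z6.png

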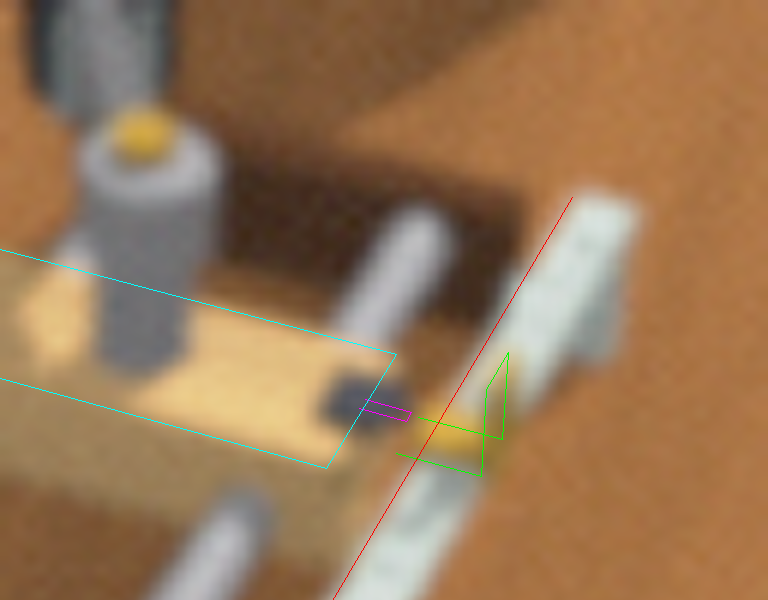

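View pics/side6.png

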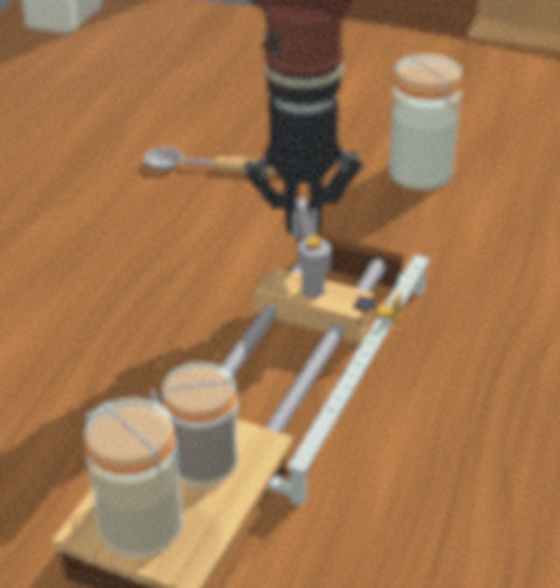

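Halfway through the swing, the leg, brass cap and pointer appear at exactly the same pixels as before. Continuing.

Request:
{"api": "play_rows", "payload": {"fingers": [1, 1, 1, 1, 1, 1, 1, 1, 1, 1, 1, 1], "translation": [[0.303, 0.154, 0], [0.311, 0.138, 0], [0.317, 0.123, 0], [0.323, 0.107, 0], [0.328, 0.09, 0], [0.332, 0.074, 0], [0.335, 0.057, 0], [0.338, 0.04, 0], [0.339, 0.023, 0], [0.34, 0.006, 0], [0.204, 0, 0], [0, 0, 0]], "angular": [[0, 0, -0.05], [0, 0, -0.05], [0, 0, -0.05], [0, 0, -0.05], [0, 0, -0.05], [0, 0, -0.05], [0, 0, -0.05], [0, 0, -0.05], [0, 0, -0.05], [0, 0, -0.05], [0, 0, -0.03], [0, 0, 0]]}}

```text
clock: 8.9
tcp_pos: [549.5, 113.5, 82.5]
eef_rot: [[0.022, 1.0, -0.0], [1.0, -0.022, 0.0], [0.0, -0.0, -1.0]]
wrist_force: [-0.4, -3.2, 7.8]
width: 13.3
```

```bash
python3 look.py 7; python3 zoom.py 7 139.5 139.5; python3 -c "
from station import read_state
s=read_state();print(s['eef_rot'],s['moment'])"
```

```text
9.0 [549.4459968  113.48976016  82.41937101] [ 0.073  0.483 -0.282  0.806  0.     1.665] [-0.15820794 -4.12831008  6.5742754 ] 13.476918392645514
[[ 2.07683483e-02  9.99784314e-01 -4.62883486e-05]
 [ 9.99784293e-01 -2.07683383e-02  2.07341232e-04]
 [ 2.06335179e-04 -5.05844988e-05 -9.99999977e-01]] [-0.66537899  0.11788036 -0.27751112]
```

View pics/z7.png

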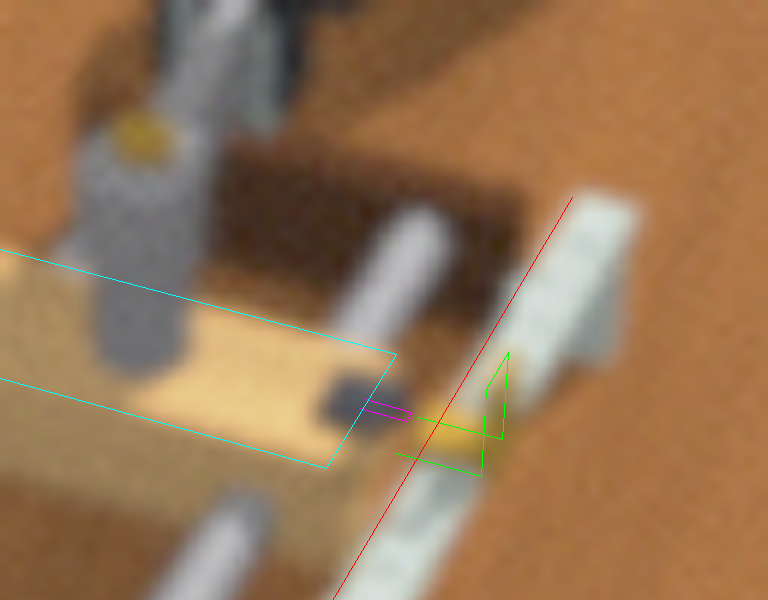

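View pics/side7.png

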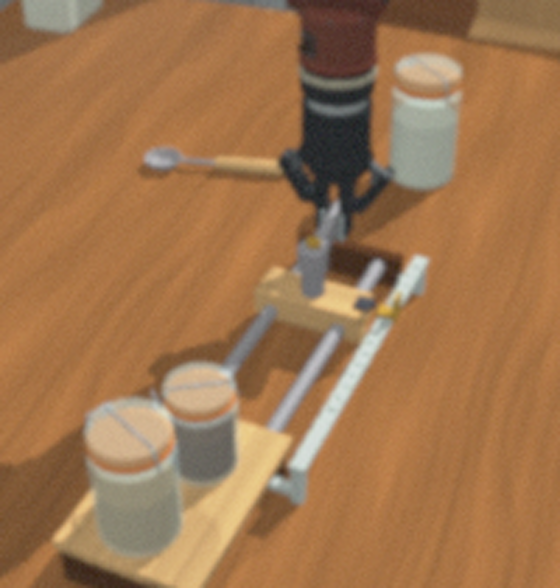

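About 0.06 rad remains to the closed direction. I'll go the rest of the way in small steps and watch the moment for the stop.

Request:
{"api": "play_rows", "payload": {"fingers": [1, 1, 1, 1, 1], "translation": [[0.136, -0.004, 0], [0.136, -0.006, 0], [0.136, -0.009, 0], [0, 0, 0], [0, 0, 0]], "angular": [[0, 0, -0.02], [0, 0, -0.02], [0, 0, -0.02], [0, 0, 0], [0, 0, 0]]}}

```text
clock: 9.42
tcp_pos: [553.3, 113.2, 82.4]
eef_rot: [[0.08, 0.997, -0.0], [0.997, -0.08, 0.0], [0.0, -0.0, -1.0]]
wrist_force: [-1.0, -3.3, 6.6]
width: 13.0
```

```bash
cat > st.py <<'E'
from station import read_state; import numpy as np
s=read_state();R=np.array(s['eef_rot']);print(s['clock'],s['tcp_pos'],"ang",np.arctan2(R[1,0],R[0,0]),"F",s['wrist_force'],"M",s['moment'],s['width'])
E
python3 st.py
```

```text
9.4167 [553.31094046 113.24488593  82.42824965] ang 1.4902432533291843 F [-0.9714769  -3.28620257  6.62583402] M [-0.77144051  0.16002011 -0.13562659] 12.970444735326893
```

Request:
{"api": "play_rows", "payload": {"fingers": [1, 1, 1, 1], "translation": [[0.13, -0.01, 0], [0.07, -0.006, 0], [0, 0, 0], [0, 0, 0]], "angular": [[0, 0, -0.02], [0, 0, -0.01], [0, 0, 0], [0, 0, 0]]}}

```text
clock: 9.75
tcp_pos: [553.6, 113.3, 82.3]
eef_rot: [[0.109, 0.994, -0.003], [0.994, -0.109, 0.0], [-0.0, -0.003, -1.0]]
wrist_force: [-7.9, -2.7, 13.0]
width: 13.1
```

```bash
python3 st.py
```

```text
9.75 [553.57748966 113.31258542  82.30903434] ang 1.4620476261538904 F [-7.94933523 -2.6702115  13.03054684] M [-0.74480333  1.38154028  0.88029301] 13.07914623773391
```

The stop is reached: TCP x stalled and Fx rose to about −8 N. Now checking the final picture.

```bash
python3 look.py 8; python3 - <<'E'
from h import *
p=np.load("p.npy")
im=cv2.imread("pics/side8_full.png"); y=139.5
x0,y0,w,h,S=235,165,66,75,8
big=cv2.resize(im[y0:y0+h,x0:x0+w],None,fx=S,fy=S,interpolation=cv2.INTER_CUBIC); raw=big.copy()
def d(P,col):
    uv=(proj("side",rackw(p,P))+.5-[x0,y0])*S; cv2.polylines(big,[uv.round().astype(int)],False,col,1)
d([(62,y-2,54),(74.5,y-2,54),(74.5,y+2,54),(62,y+2,54)],(255,0,255))
d([(0,y,115),(0,y+94,115)],(0,0,255))
d([(-62,y+25,52),(62,y+25,52),(62,y-25,52),(-62,y-25,52),(-62,y+25,52)],(255,255,0))
cv2.imwrite("pics/z8.png",cv2.resize(np.hstack([raw,big]),None,fx=.75,fy=.75))
a,b=cv2.imread("pics/side5_full.png"),im
for nm,(X,Y,W,H) in dict(pointer_leg=(272,214,14,12),tag=(284,212,12,12),jars=(170,235,80,90),jar_c=(285,125,35,58)).items():
    t=a[Y:Y+H,X:X+W]; r=cv2.matchTemplate(b[Y-4:Y+H+4,X-4:X+W+4],t,cv2.TM_CCOEFF_NORMED); print(nm,np.array(cv2.minMaxLoc(r)[3])-4,r.max().round(3))
E
```

```text
9.85 [553.56038531 113.31712687  82.31717393] [ 0.072  0.492 -0.267  0.816  0.     1.752] [-8.22901428 -3.68301844 12.39804062] 13.293793039202605
pointer_leg [0 0] 0.996
tag [0 0] 0.998
jars [0 0] 0.961
jar_c [0 0] 0.969
```

View pics/z8.png

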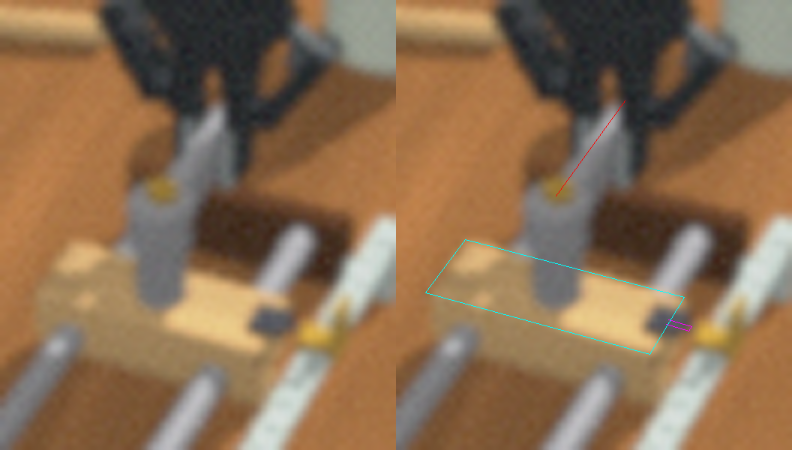

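View pics/side8_full.png

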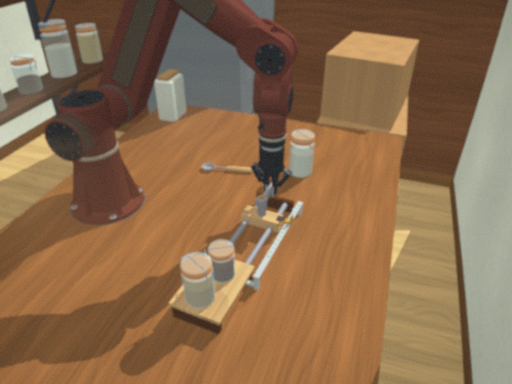

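The lever lies along the rails and the pointer is level with the tag. The pointer, tag and jar patches all match the earlier pictures with zero pixel shift. Handing in.

```bash
python3 -c "
from station import r
print(r.sign_off())"; python3 st.py
```

```text
the job is handed in; nothing more can be done
None
the job is handed in; nothing more can be done
```

I drew the leg out about 140 mm by the open lever until its pointer stood level with the brass tag, which I measured at about 139–140 mm out. I then swung the lever about its hinge to its closed stop and handed the job in still gripping it, at about 10 s on the clock.

**Last checks:**
- **Pointer at the tag:** the match is within about 1–2 mm. During and after the swing, the pointer, leg and tag showed no shift in the side view.
- **Lever closed:** a further 2 mm push moved the tool only 0.3 mm. The sideways force rose to 8 N, and the arm lies along the rails.
- **Grip:** the width held at 13 mm at the 60 N grip setting, and it was holding the spring's pull of about 3–4 N.
- **Bystanders:** the jars showed no shift between the pictures before and after the swing. The spoon looked undisturbed by eye only.

**Limits:**
- **Top view:** the arm hid the leg from the top camera after the grasp, so the final level check rests on the side view and the measured pull.
- **Calibration:** the side view showed a steady offset of about 2 mm from calibration. It was the same with the leg in and out.
- **After hand-in:** the state could no longer be read, so the last second is unchecked.

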